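Fit the test gauge to the blue air coupler

TASK

Connect the round pressure gauge to the air coupler with the blue sleeve: draw the sleeve down until it stays back by itself, then push the gauge's plug in gently until it is fully home and the sleeve springs up again and locks it, and let go. Feel for the stops rather than forcing them, and leave the red coupler and everything else on the bench as it is.

Things in the scene. Friction and masses are not known exactly. Their poses are not given: they have to be found in the camera images.
- outlet: Aluminium block 80 x 80 x 50 mm, blue stripe, fixed; origin at the centre of its underside, z up. From it rises the brass coupler with the blue sleeve. The coupler is NOT exactly where the block says: it stands up to 2 mm off the block's axis in x and y, in a rubber bush that gives sideways at about 3 N (to 4 mm off) and stays there; it is rigid downwards.
- blue_mouth (a point): Nominal centre of the coupler's mouth (upper rim), fixed to the block 110 mm above its underside; the true rim is up to 8 mm higher or lower (clamped differently each time) and up to 2 mm aside: feel for it. Rim 30 mm across; bore 17 mm across, with a conical lead-in 22 mm wide, 4 mm deep. With the sleeve up, pawls block the bore 8 mm below the rim.
- blue_sleeve (a point): Nominal centre of the blue sleeve when up, fixed to the block 18.5 mm below blue_mouth; the true one differs with the rim. Sleeve: plain barrel 38 mm across, 31 mm long, from 3 to 34 mm below the rim when up; grip it across and draw it down. Below it a brass stem, 30 then 25 mm across, runs down to the block.
- sleeve (a joint): Travel of the blue sleeve downwards in m: 0 = up (forward, at rest), 0.009 = down on its stop. A spring pushes it up: 11 N at first, falling evenly to nothing at 7.8 mm; past that an over-centre catch draws it down with up to 2 N, so it stays when let go. A plug pressed in over its last 3 mm trips the catch and the sleeve springs up by itself.
- gauge: Pressure gauge to fit: round black dial case, white face up, on a steel plug, one upright axis, about 160 g. Origin at the plug's nose (lowest point), z up the axis. Plug 15 mm across, blunt nose 13.6 mm wide, locking groove 15 to 24 mm up; flange 30 mm across from 30 to 35 mm; neck 20 mm across; case from 45 to 73 mm. In the rack its nose is 15 mm above the bench.
- gauge_case (a point): Middle of the gauge's case, where to grip it: 46 mm across, 28 mm tall; this point is 59 mm above the nose.
- gauge_nose (a point): Centre of the plug's nose. Home = flange on the rim, nose 30 mm below the rim. From 10 mm before home a valve spring pushes back, 3 rising to 7 N; with the catch 12 to 16 N is needed to get home. Short of home it is pushed out when let go; locked, it has about 3 mm of play upwards. More than 45 N between gauge and coupler damages the seat.
- rack: Fixed wooden rack, 70 x 250 x 45 mm (x, y, z), origin at the centre of its underside; three holes 17.5 mm wide, 80 mm apart along its y, the middle one at its centre. The gauge, the yellow plug and the copper silencer stand in them, in any order.
- outlet_red: The neighbouring block, 80 x 80 x 50 mm, fixed, with a coupler of the same make and a red sleeve (rim 110 mm above the bench). Leave alone.
- sleeve_red (a joint): Travel of the red sleeve in m, 0 = up; a spring keeps it there. Leave alone.
- blanking_plug: Blanking plug with a round yellow cap 34 mm across, 65 mm tall, in the rack. Leave alone.
- silencer: Silencer with a conical copper body 28 mm across, 82 mm tall, in the rack. Leave alone.
- wrench: Steel wrench 170 mm long lying on the bench. Leave alone.
- screwdriver: Screwdriver with a red handle lying on the bench. Leave alone.
- oil_bottle: Yellow oil bottle 48 mm across, 130 mm tall, standing. Leave alone.
- fittings_bin: Blue open bin 100 x 140 x 60 mm. Leave alone.

How it is judged:
On the way, in this order (a step that is already met when the one before it is completed fails the run):
1. the blue sleeve is drawn back (more than 8 mm down) and stays there with nothing touching it (value of joint sleeve above 0.008 m and contact force between anything else and sleeve below 0.3 N), for 0.2 s.
2. the gauge's plug is in the bore of the blue coupler while the sleeve is still back (value of joint sleeve above 0.006 m and z of gauge_nose in the frame of outlet below 0.0995 m and horizontal distance between gauge_nose and outlet below 0.008 m), for 0.05 s.
At the end, for the whole second after the job is handed in: The gauge stands upright (within 0.1 rad), released, locked home in the blue coupler: nose at most 92 mm above the block's underside and within 8 mm of its axis, the blue sleeve up again to within 2 mm (impossible over a plug not home); the red sleeve up (value of joint each of sleeve, sleeve_red below 0.002 m and z of gauge_nose in the frame of outlet below 0.092 m and horizontal distance between gauge_nose and outlet below 0.008 m and angle between gauge's own z axis and vertical below 0.1 rad); the robot touches nothing.
It fails at once if the gauge is pressed on the coupler with more than 45 N (contact force between gauge and outlet above 45 N).
It fails at once if the red sleeve is moved more than 3 mm (value of joint sleeve_red above 0.003 m).
It fails at once if the yellow blanking plug or the copper silencer is moved by more than 30 mm (distance of any of blanking_plug, silencer from where it was at the start of the episode above 0.03 m).
It fails at once if the wrench, screwdriver, oil bottle or blue bin is moved by more than 30 mm (distance of any of wrench, screwdriver, oil_bottle, fittings_bin from where it was at the start of the episode above 0.03 m).
It also fails if it takes over 61 s, if anything falls off the work surface, if the arm or the gripper's body presses on something with over 40 N, if the wrist force passes 120 N, or if a joint passes its speed limit or range.

ROBOT

A 6-joint arm with a two-finger parallel gripper is mounted at the origin on the work surface. World frame = base frame: x ahead of the robot, y to its left, z up, the work surface at z = 0. Lengths are in m, angles in rad, forces in N, time in s.
With the tool pointing down it reaches from about 0.3 to 0.825 m from the base axis. Payload 5.4 kg.
Tool frame: the origin (TCP) lies at the very end of the fingers, on their centre line; the grasp point (between the pads) lies 19 mm behind it; z points along the fingers, y is the direction in which the jaws open and shut (so a half turn about z gives the same grasp; the last joint's range is limited). The gripper opens to 92 mm and grips with 3 to 60 N. Pads are 20 mm wide; open, the fingers measure 128 mm over their backs; the gripper's body (75 mm by 189 mm) begins 69 mm behind the grasp point.
Start: joints at [-1.467, 0.158, 1.597, -0, 1.386, -0.21], TCP at [0.177, -0.547, 0.215] pointing down, gripper open.
Joint ranges: [-2.91, 2.91], [-0.94, 2.29], [0.18, 2.7], [-1.29, 4.43], [0.17, 2.64], [-3, 3]. Speed limits (rad/s): [2.57, 2.57, 3.14, 3.14, 3.14, 3.14].

INTERFACE

Orientations are given as a rotation vector (axis times angle).
In Python, from rig import sense, imaging, r, search_frame, masks_of gives the robot as it stands.
- The arm moves only by the tool send_rows, never from a script. Its argument "steps" is a list of rows, each a list of 3 entries, a list of its own where there are three numbers: the shift along the tool's x, y, z as a fraction of full scale, then the turn, a rotation vector about the tool's x, y, z as a fraction of full scale, then the closure, from 0 (fully open) to 1 (shut). In form: [[[tx, ty, tz], [rx, ry, rz], grip], ...]. A call has 1 to 5 rows; each row is the pose to reach, as a shift and turn from the pose commanded when the call began, along the tool's axes at that moment, turning the shorter way round; what a row does not reach only later rows make up. Full scale, the value 1, is 1000 mm for a shift and pi rad for a turn. A row lasts 1/8 s, in which the tool goes at most 62.5 mm and 10.7 degrees, less where a joint would pass 70% of its speed; a pose out of reach is approached as far as the arm can. A call with a number of a shift or a turn outside -1 to 1 is refused whole. A call with a gripper value outside its range is refused whole. The fingers move at their own pace and stop on an object; the grip force is fixed at half the most. Time passes only in rows, so rows that repeat a pose let the fingers close. It gives the time, the measured TCP pose, the force and the opening at its end, in the units of the state.
- sense(): the state, without advancing time (a new reading comes with each control period).
- imaging.grab_frame(name): name is "scene" or "top" or "wrist"; returns a dict with "color" (400x640x3 uint8, red, green, blue), "depth" (400x640 float32, m along the optical axis (not along the pixel's ray), 0 where there is no reading), "K" (3x3 intrinsics, pixels), "rvec" (rotation vector, rad) and "tvec" (3), from world to camera coordinates, as OpenCV has them. Camera axes: x right, y down, z forward; pixel columns grow to the right and rows downward; lengths in m; the calibration is good to about 2 mm. A picture is of the moment at which its call begins.
- r.sign_off(): hands the job in, once; it reports no verdict.
Trained networks look in a picture, given as the dict that the camera call returned (one of the last four; its "shot" number tells which), for a name from the list of things; names that differ only in an ending like _2 or _b are one class to them, and where a whole thing is asked for, a point or a joint stands for the part that bears it (a point fixed in the world has none). Each returns a list of dicts, best first, with "conf" (0 to 1); they miss things now and then, are a little off and sometimes report something else, mostly with a low value. They report only what shows in the picture. A call takes as long as a camera call.
- search_frame(target, picture): "location" ([row, column] in pixels, amid what is visible of it).
- masks_of(target, picture): "pixels" (400x640 bool, what is visible of it) and "location" ([row, column] in pixels, amid what is visible of it).
The state is a dict: "t": time; "joint_positions": joint angles; "joint_vel": joint speeds; "joint_torque": joint torques, N m; "tcp_pos": TCP position; "ee_rot": TCP orientation; "contact_force": force on the tool from outside, world axes, zero at the start; "ft_torque": the same for the moment, N m; "width": finger opening in m.
Only numpy, scipy, OpenCV 4.12 (cv2) and the standard library are available. Lean on these libraries where they do the work, as an engineer would, in place of code of your own. Each camera call takes 0.05 s, during which the arm holds its last target.

## Working session

There is one attempt and no reset: what is moved stays moved. The work goes in short steps, Python scripts to look and compute and a tool call to move; the robot and the scene stay as the last step left them, time stands still between calls to the robot, and variables do not carry over. Pictures are saved under pics/ and viewed, and the job is handed in when it is done.

Besides the shell and the picture viewer there is one more tool, called after "Request:" as name([rows], argument=value, ...), one row to a line, values as JSON. send_rows: Moves the arm, as the interface text tells. Its arguments: {"type":"object","properties":{"steps":{"type":"array","items":{"type":"array"}}},"required":["steps"]}

```bash
ls; mkdir -p pics; cat > h.py <<'E'
import numpy as np, cv2
from rig import sense, imaging, r, search_frame, masks_of
def grab(n,save=None):
    f=imaging.grab_frame(n)
    if save: cv2.imwrite('pics/'+save+'.png',cv2.cvtColor(f['color'],cv2.COLOR_RGB2BGR))
    return f
def cloud(f):
    d=f['depth'];K=f['K'];R=cv2.Rodrigues(np.array(f['rvec'],float))[0];t=np.array(f['tvec'],float).reshape(3)
    v,u=np.mgrid[:d.shape[0],:d.shape[1]]
    P=np.stack([(u-K[0][2])/K[0][0]*d,(v-K[1][2])/K[1][1]*d,d],-1)
    return (P-t)@R, d>0
def proj(f,p):
    return cv2.projectPoints(np.array(p,float).reshape(-1,3),np.array(f['rvec'],float),np.array(f['tvec'],float),np.array(f['K'],float),None)[0].reshape(-1,2)
E
python3 - <<'E'
from h import *
s=sense()
for k,v in s.items(): print(k,np.round(v,4))
for n in ['scene','top','wrist']:
    f=grab(n,n+'0'); C,ok=cloud(f)
    R=cv2.Rodrigues(np.array(f['rvec'],float))[0]
    print(n,f['shot'],'cam at',-R.T@np.array(f['tvec']).reshape(3))
    for t in ['outlet','gauge','blue_sleeve','rack','outlet_red','gauge_case']:
        try:
            for m in masks_of(t,f)[:2]:
                k=m['pixels']&ok; p=C[k]
                print(' ',t,round(m['conf'],2),np.round(m['location']),k.sum(),np.round(np.median(p,0),3),np.round(p.min(0),3),np.round(p.max(0),3))
        except Exception as e: print(t,e)
E
```

```text
pics
t 0.0
joint_positions [-1.4671  0.159   1.5982 -0.      1.3862 -0.2101]
joint_vel [ 0.0002 -0.0007  0.0006 -0.0006  0.0007 -0.0012]
joint_torque [ 4.0000e-04 -3.8558e+01 -3.2210e+01  7.0100e-02  3.8000e-02 -1.0000e-04]
tcp_pos [ 0.1774 -0.5463  0.2136]
ee_rot [-3.1011e+00 -4.9060e-01 -1.0000e-04]
contact_force [ 0.432  -0.0682  0.0278]
ft_torque [-0.0316  0.0408  0.0294]
width 0.092
scene 1 cam at [ 0.97550818 -0.16592153  0.86525944]
  outlet 0.8 [176. 452.] 1624 [0.547 0.323 0.049] [ 0.485  0.275 -0.002] [0.583 0.412 0.111]
  gauge 0.57 [205. 227.] 463 [ 0.478 -0.183  0.088] [ 0.395 -0.206 -0.002] [ 0.495 -0.161  0.094]
  gauge 0.16 [261. 457.] 873 [0.747 0.209 0.082] [ 0.689  0.194 -0.002] [0.764 0.291 0.132]
  blue_sleeve 0.66 [169. 453.] 1657 [0.547 0.323 0.049] [ 0.461  0.275 -0.002] [0.583 0.412 0.111]
  blue_sleeve 0.66 [162. 456.] 183 [0.544 0.324 0.093] [ 0.466  0.317 -0.002] [0.554 0.383 0.106]
  rack 0.56 [216. 237.] 3374 [ 0.488 -0.19   0.044] [ 0.399 -0.312 -0.004] [ 0.546 -0.048  0.092]
  outlet_red 0.66 [215. 365.] 1742 [0.582 0.085 0.049] [ 0.495  0.038 -0.005] 
[... 422 characters left out ...]
0.179  0.089] [ 0.45  -0.203  0.071] [ 0.49  -0.158  0.094]
  blue_sleeve 0.73 [212. 186.] 1319 [0.529 0.327 0.05 ] [ 0.485  0.277 -0.004] [0.584 0.412 0.112]
  blue_sleeve 0.7 [201. 282.] 75 [0.557 0.094 0.105] [0.548 0.08  0.049] [0.574 0.123 0.11 ]
  rack 0.59 [237. 385.] 2414 [ 0.469 -0.169  0.045] [ 0.395 -0.313 -0.005] [ 0.545 -0.053  0.095]
  rack 0.22 [129. 335.] 481 [ 0.747 -0.039  0.021] [ 0.618 -0.057 -0.003] [ 0.811 -0.027  0.031]
  outlet_red 0.55 [202. 282.] 1171 [0.564 0.096 0.05 ] [ 0.517  0.042 -0.005] [0.621 0.159 0.113]
  gauge_case 0.61 [237. 395.] 313 [ 0.471 -0.179  0.089] [ 0.45  -0.203  0.042] [ 0.493 -0.158  0.095]
wrist 3 cam at [ 0.24036289 -0.52544221  0.38512005]
```

```bash
python3 - <<'E'
import cv2
a=cv2.imread('pics/scene0.png');b=cv2.imread('pics/top0.png')
cv2.imwrite('pics/s_a.png',a)
cv2.imwrite('pics/z1.png',cv2.resize(a[110:310,130:530],None,fx=2,fy=2,interpolation=2))
cv2.imwrite('pics/z2.png',cv2.resize(b[100:320,120:480],None,fx=2.2,fy=2.2,interpolation=2))
E
```

```text
(no output)
```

View pics/z1.png

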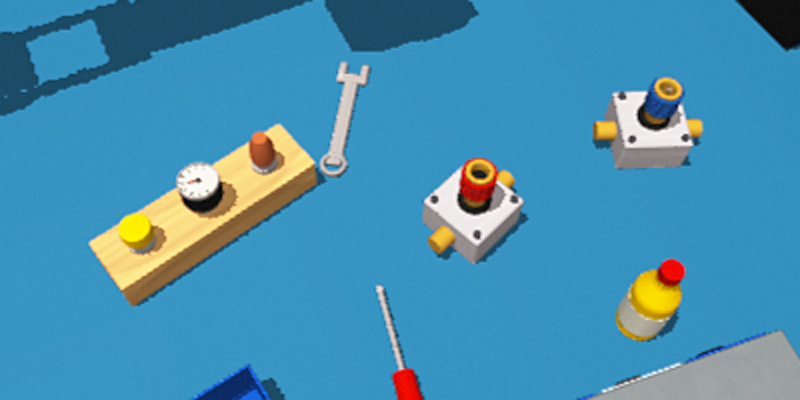

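View pics/z2.png

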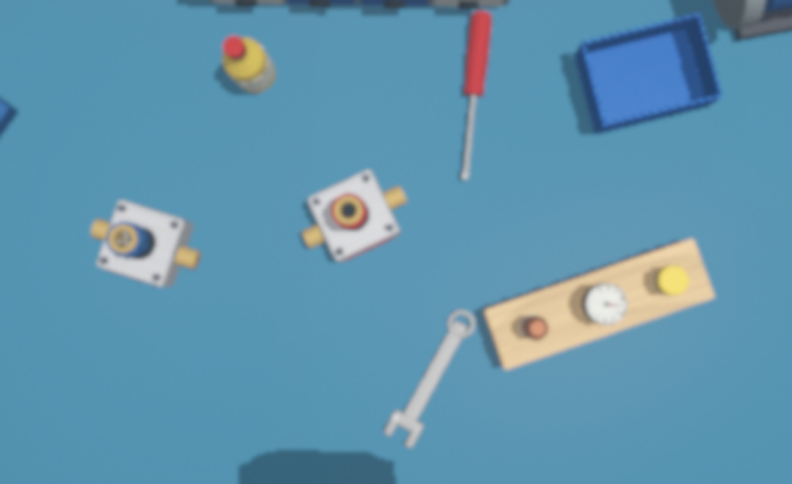

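The gauge stands in the middle hole of the rack, at about (395,237) in the top image. The blue coupler is at about (176,210), and the red one is between them. Next I'll measure each from depth.

```bash
cat >> h.py <<'E'
def circ(xy):
    A=np.c_[2*xy,np.ones(len(xy))];s=np.linalg.lstsq(A,(xy**2).sum(1),rcond=None)[0]
    return s[:2],np.sqrt(s[2]+s[0]**2+s[1]**2)
E
python3 - <<'E'
from h import *
for n in ['scene','top']:
    f=grab(n); C,ok=cloud(f); P=C[ok]
    col=f['color'][ok].astype(int)
    # block top
    k=(np.hypot(P[:,0]-.535,P[:,1]-.33)<.08)
    b=P[k&(P[:,2]>.042)&(P[:,2]<.056)]
    rect=cv2.minAreaRect((b[:,:2]*1000).astype(np.float32)); print(n,'block',len(b),np.round(rect[0],1),np.round(rect[1],1),rect[2],np.median(b[:,2]))
    c=P[k&(P[:,2]>.095)]
    print(' rim n',len(c),c[:,:2].mean(0),'ext',c.min(0),c.max(0), 'z pct',np.percentile(c[:,2],[10,50,80,95]))
    k=(np.hypot(P[:,0]-.471,P[:,1]+.18)<.04)&(P[:,2]>.078)
    g=P[k]; print(' gauge',len(g),g.mean(0),(g.min(0)+g.max(0))/2,np.ptp(g,axis=0),'z',np.percentile(g[:,2],[10,50,90]))
    k=(P[:,2]>.038)&(P[:,2]<.05)&(abs(P[:,0]-.47)<.12)&(P[:,1]<-.03)&(P[:,1]>-.35)
    rk=cv2.minAreaRect((P[k][:,:2]*1000).astype(np.float32)); print(' rack',rk)
    k=(np.hypot(P[:,0]-.56,P[:,1]-.09)<.05)&(P[:,2]>.1)
    print(' red',P[k].mean(0),np.percentile(P[k][:,2],[50,90]))
E
```

```text
scene block 745 [534.  335.6] [81.1 81.4] 73.20358276367188 0.04970373489479017
 rim n 199 [0.53675998 0.33467999] ext [0.51515477 0.31729191 0.09533384] [0.55319062 0.35588492 0.11026899] z pct [0.09855812 0.10407997 0.1069001  0.10827522]
 gauge 370 [ 0.47335391 -0.18340065  0.08841067] [ 0.47120699 -0.18330804  0.08599721] [0.04618167 0.04472888 0.01565895] z [0.08464775 0.08906632 0.09122153]
 rack ((470.9721374511719, -183.0346221923828), (73.13451385498047, 250.44056701660156), 19.618860244750977)
 red [0.5693727  0.0950091  0.10682766] [0.10697191 0.11060792]
top block 755 [532.2 338.6] [81.3 80. ] 72.49358367919922 0.04973151103715226
 rim n 182 [0.53342899 0.33804352] ext [0.51650204 0.32107478 0.09536489] [0.55215849 0.35760664 0.11146763] z pct [0.09955145 0.10452057 0.10656314 0.10864713]
 gauge 298 [ 0.47015393 -0.18017033  0.08913756] [ 0.4701718  -0.18012335  0.08707136] [0.04515887 0.04427423 0.01740019] z [0.08649565 0.08917039 0.09210491]
 rack ((470.3151550292969, -181.4637451171875), (70.22445678710938, 250.8531951904297), 19.580585479736328)
 red [0.56720981 0.09865314 0.1071078 ] [0.10721755 0.11037934]
```

```bash
cat >> h.py <<'E'
from scipy.spatial.transform import Rotation as Ro
def frame(yaw):  # jaw (tool y) angle deg, tool down
    a=np.radians(yaw); y=np.array([np.cos(a),np.sin(a),0]); z=np.array([0,0,-1.]); return np.c_[np.cross(y,z),y,z]
def step(p0,yaw0,p1,yaw1):
    R=frame(yaw0); s=R.T@(np.array(p1)-np.array(p0)); print('shift',np.round(s,4),'rz',round(-(yaw1-yaw0)/180,4))
E
python3 - <<'E'
from h import *
f=grab('wrist','wrist0'); R=cv2.Rodrigues(np.array(f['rvec'],float))[0]; s=sense()
T=Ro.from_rotvec(s['ee_rot']).as_matrix(); print(T.round(3)); 
print('cam axes in tool',(T.T@R.T).round(3)); print('cam pos in tool',T.T@(-R.T@np.array(f['tvec']).reshape(3)-s['tcp_pos'])); print(f['K'])
y0=np.degrees(np.arctan2(T[1,1],T[0,1]));print(y0)
p=s['tcp_pos']
W=[(.25,-.27,.26),(.36,0.0,.27),(.47,.22,.27),(.54,.335,.24)];Y=[-32,8,19.6,19.6]
c=p;cy=y0
for w,yy in zip(W,Y): step(c,cy,w,yy); c=w;cy=yy
E
```

```text
[[ 0.951  0.309 -0.   ]
 [ 0.309 -0.951 -0.   ]
 [-0.    -0.    -1.   ]]
cam axes in tool [[-0.    -0.971 -0.239]
 [ 1.    -0.     0.   ]
 [-0.    -0.239  0.971]]
cam pos in tool [ 0.06645247 -0.00100949 -0.17050075]
[[321.21544571   0.         319.83169718]
 [  0.         321.21544571 201.13113178]
 [  0.           0.           1.        ]]
-72.01873960735671
shift [ 0.1545 -0.241  -0.0454] rz -0.2223
shift [ 0.2873 -0.0498 -0.01  ] rz -0.2222
shift [0.2025 0.1395 0.    ] rz -0.0644
shift [0.0849 0.1045 0.03  ] rz -0.0
```

Request:
send_rows([
  [[0.0309, -0.0482, -0.0091], [0, 0, -0.0445], 0],
  [[0.0618, -0.0964, -0.0182], [0, 0, -0.0889], 0],
  [[0.0927, -0.1446, -0.0272], [0, 0, -0.1334], 0],
  [[0.1236, -0.1928, -0.0363], [0, 0, -0.1778], 0],
  [[0.1545, -0.241, -0.0454], [0, 0, -0.2223], 0],
])

```text
t: 1.82
tcp_pos: [0.2502, -0.2683, 0.2603]
ee_rot: [2.744, 1.528, 0.0]
contact_force: [-0.3, -0.0, 0.6]
width: 0.092
```

Request:
send_rows([
  [[0.0575, -0.01, -0.002], [0, 0, -0.0444], 0],
  [[0.1149, -0.0199, -0.004], [0, 0, -0.0889], 0],
  [[0.1724, -0.0299, -0.006], [0, 0, -0.1333], 0],
  [[0.2298, -0.0398, -0.008], [0, 0, -0.1778], 0],
  [[0.2873, -0.0498, -0.01], [0, 0, -0.2222], 0],
])

```text
t: 2.45
tcp_pos: [0.3606, 0.0019, 0.2705]
ee_rot: [2.055, 2.374, 0.001]
contact_force: [1.6, -0.7, 0.8]
width: 0.0918
```

Request:
send_rows([
  [[0.0405, 0.0279, 0], [0, 0, -0.0129], 0],
  [[0.081, 0.0558, 0], [0, 0, -0.0258], 0],
  [[0.1215, 0.0837, 0], [0, 0, -0.0386], 0],
  [[0.162, 0.1116, 0], [0, 0, -0.0515], 0],
  [[0.2025, 0.1395, 0], [0, 0, -0.0644], 0],
])

```text
t: 3.08
tcp_pos: [0.4706, 0.2217, 0.2701]
ee_rot: [1.809, 2.568, 0.0]
contact_force: [0.3, -1.2, 0.7]
width: 0.0916
```

Request:
send_rows([
  [[0.0283, 0.0348, 0.01], [0, 0, 0], 0],
  [[0.0566, 0.0697, 0.02], [0, 0, 0], 0],
  [[0.0849, 0.1045, 0.03], [0, 0, 0], 0],
  [[0.0849, 0.1045, 0.03], [0, 0, 0], 0],
])

```text
t: 3.58
tcp_pos: [0.5398, 0.3365, 0.2372]
ee_rot: [-1.807, -2.567, 0.005]
contact_force: [-0.4, -1.4, 0.3]
width: 0.0919
```

```bash
python3 - <<'E'
from h import *
f=grab('wrist','wrist1'); s=sense(); print(s['t'],s['tcp_pos'],s['joint_positions'].round(3) if hasattr(s['joint_positions'],'round') else s['joint_positions'])
T=Ro.from_rotvec(s['ee_rot']).as_matrix();print(np.degrees(np.arctan2(T[1,1],T[0,1])),T[:,2])
C,ok=cloud(f);P=C[ok]
k=np.hypot(P[:,0]-.534,P[:,1]-.337)<.03
h=np.histogram(P[k][:,2],bins=np.arange(.04,.13,.002));print([(round(b,3),n) for n,b in zip(*h) if n])
img=cv2.imread('pics/wrist1.png')
for z in (.05,.11): 
    q=proj(f,[.533,.337,z])[0]; print(z,q); cv2.drawMarker(img,tuple(int(v) for v in q),(255,0,255),0,8)
cv2.imwrite('pics/wrist1m.png',img)
E
```

```text
3.625 [0.53974921 0.33543866 0.23858031] [ 0.366  0.301  1.382 -0.     1.461  0.023]
19.65799617892378 [-0.0022587  -0.00113344 -0.99999681]
[(np.float64(0.048), np.int64(192)), (np.float64(0.05), np.int64(615)), (np.float64(0.052), np.int64(26)), (np.float64(0.054), np.int64(12)), (np.float64(0.056), np.int64(56)), (np.float64(0.058), np.int64(3)), (np.float64(0.074), np.int64(9)), (np.float64(0.076), np.int64(84)), (np.float64(0.078), np.int64(22)), (np.float64(0.08), np.int64(12)), (np.float64(0.082), np.int64(9)), (np.float64(0.084), np.int64(24)), (np.float64(0.086), np.int64(29)), (np.float64(0.088), np.int64(8)), (np.float64(0.09), np.int64(18)), (np.float64(0.092), np.int64(18)), (np.float64(0.094), np.int64(12)), (np.float64(0.096), np.int64(20)), (np.float64(0.098), np.int64(56)), (np.float64(0.1), np.int64(37)), (np.float64(0.102), np.int64(128)), (np.float64(0.104), np.int64(373)), (np.float64(0.106), np.int64(318)), (np.float64(0.108), np.int64(105))]
0.05 [315.23474528 181.39046486]
0.11 [314.08606776 192.70584777]
```

View pics/wrist1m.png

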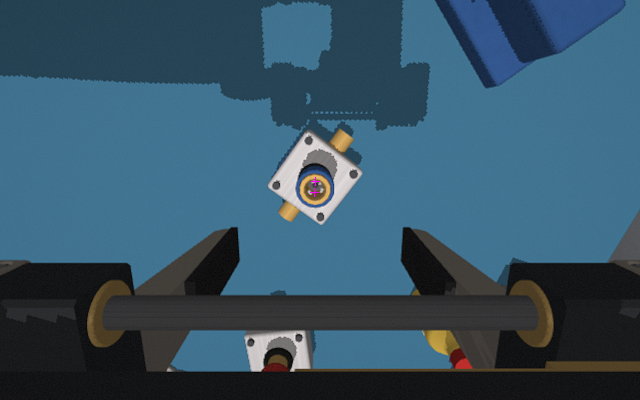

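The rim is at about (314,188), close to the predicted mark, with z≈0.106. I'll move down for a finer measurement.

```bash
python3 - <<'E'
from h import *
step((.54,.335,.24),19.6,(.534,.337,.155),19.6)
E
```

```text
shift [ 0.0039 -0.005   0.085 ] rz -0.0
```

Request:
send_rows([
  [[0.002, -0.0025, 0.045], [0, 0, 0], 0],
  [[0.0039, -0.005, 0.085], [0, 0, 0], 0],
  [[0.0039, -0.005, 0.085], [0, 0, 0], 0],
])

```text
t: 4.0
tcp_pos: [0.5315, 0.3352, 0.1523]
ee_rot: [-1.81, -2.563, 0.009]
contact_force: [-0.5, -0.3, -0.0]
width: 0.0918
```

```bash
cat > rim.py <<'E'
from h import *
def rim(f,guess=(.534,.337),tag=None):
    C,ok=cloud(f); col=f['color'].astype(int); hsv=cv2.cvtColor(f['color'],cv2.COLOR_RGB2HSV)
    k=ok&(np.hypot(C[...,0]-guess[0],C[...,1]-guess[1])<.03)&(C[...,2]>.09)
    gold=k&(hsv[...,0]>8)&(hsv[...,0]<35)&(hsv[...,1]>90)
    blue=k&(hsv[...,0]>95)&(hsv[...,0]<130)&(hsv[...,1]>90)
    z=C[...,2][gold]; print('gold',gold.sum(),'z pct',np.percentile(z,[5,25,50,75,90,97]).round(4),'blue z',np.percentile(C[...,2][blue],[50,90,99]).round(4))
    m=(gold).astype(np.uint8); m=cv2.morphologyEx(m,cv2.MORPH_CLOSE,np.ones((3,3)))
    cs,_=cv2.findContours(m,cv2.RETR_EXTERNAL,cv2.CHAIN_APPROX_NONE); c=max(cs,key=cv2.contourArea)
    (cx,cy),(a,b),ang=cv2.fitEllipse(cv2.convexHull(c)); print('ellipse',cx,cy,a,b)
    zt=np.percentile(z,80)
    return (cx,cy),zt
def ray(f,px,z):
    K=f['K'];R=cv2.Rodrigues(np.array(f['rvec'],float))[0];o=-R.T@np.array(f['tvec']).reshape(3)
    d=R.T@np.array([(px[0]-K[0][2])/K[0][0],(px[1]-K[1][2])/K[1][1],1]); return o+d*(z-o[2])/d[2]
E
python3 - <<'E'
from rim import *
f=grab('wrist','wrist2'); s=sense(); print(s['t'],s['tcp_pos'],s['contact_force'])
c,zt=rim(f)
for z in (.104,.107,.11): print(z,ray(f,c,z))
for n in ['top','scene']:
    g=grab(n); print(n); c,zt=rim(g); 
    for z in (.104,.107,.11): print(z,ray(g,c,z))
E
```

```text
4.05 [0.53341465 0.33601328 0.15520258] [ 0.36393728 -0.47977266  0.19653657]
gold 1497 z pct [0.101  0.1066 0.1077 0.2668 0.2674 0.2679] blue z [0.1047 0.2579 0.2744]
ellipse 324.2366638183594 214.97105407714844 41.3343391418457 42.035789489746094
0.104 [0.53257904 0.33960826 0.104     ]
0.107 [0.53226542 0.34042801 0.107     ]
0.11 [0.53195181 0.34124777 0.11      ]
top
gold 37 z pct [0.1005 0.1042 0.1067 0.1081 0.1089 0.1097] blue z [0.0974 0.1023 0.1042]
ellipse 175.05113220214844 208.2868194580078 9.249258995056152 10.851644515991211
0.104 [0.53237256 0.34022782 0.104     ]
0.107 [0.53220185 0.33923536 0.107     ]
0.11 [0.53203114 0.33824291 0.11      ]
scene
gold 127 z pct [0.0954 0.1045 0.1064 0.1081 0.2745 0.2783] blue z [0.1019 0.2579 0.2801]
ellipse 463.6615295410156 154.0474853515625 10.412826538085938 13.518631935119629
0.104 [0.53313347 0.33958953 0.104     ]
0.107 [0.5348768  0.33759739 0.107     ]
0.11 [0.53662013 0.33560526 0.11      ]
```

View pics/wrist2.png

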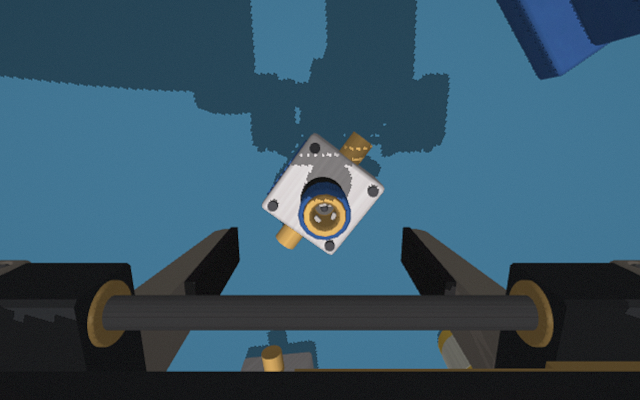

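```bash
python3 - <<'E'
from h import *
step((.534,.337,.155),19.6,(.5325,.3398,.0705),19.6)
E
```

```text
shift [ 0.0031 -0.0005  0.0845] rz -0.0
```

Request:
send_rows([
  [[0.003, -0.0005, 0.03], [0, 0, 0], 0],
  [[0.003, -0.0005, 0.06], [0, 0, 0], 0],
  [[0.003, -0.0005, 0.08], [0, 0, 0], 0],
  [[0.003, -0.0005, 0.0845], [0, 0, 0], 0],
  [[0.003, -0.0005, 0.0845], [0, 0, 0], 0.3],
])

```text
t: 4.78
tcp_pos: [0.5334, 0.3399, 0.0716]
ee_rot: [1.811, 2.566, 0.002]
contact_force: [0.0, 0.4, 0.4]
width: 0.0843
```

```bash
python3 - <<'E'
from h import *
f=grab('wrist','wrist3'); grab('scene','scene3'); s=sense(); print(s['t'],s['tcp_pos'],s['contact_force'],s['width'])
a=cv2.imread('pics/wrist3.png')[130:300,200:440];b=cv2.imread('pics/scene3.png')[90:260,340:580]
cv2.imwrite('pics/c3.png',cv2.resize(np.vstack([a,b]),None,fx=1.7,fy=1.7,interpolation=2))
E
```

```text
4.875 [0.53366005 0.34003431 0.07211487] [-0.19261914  0.87589169  0.30547554] 0.07603210767915515
```

View pics/c3.png

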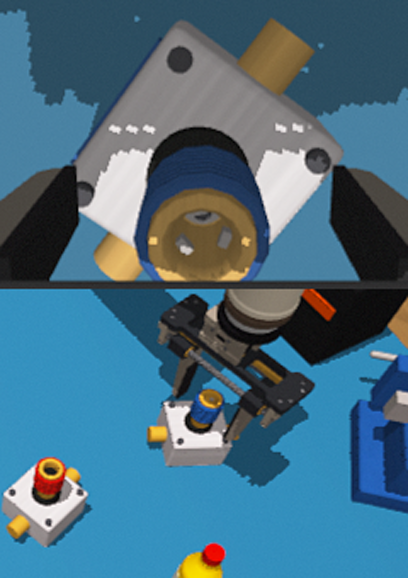

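The coupler sits centred between the fingers (about 205 in the crop, finger tips at 77 and 331). I'll close the gripper now.

Request:
send_rows([
  [[0, 0, 0], [0, 0, 0], 0.6],
  [[0, 0, 0], [0, 0, 0], 1],
  [[0, 0, 0], [0, 0, 0], 1],
  [[0, 0, 0], [0, 0, 0], 1],
  [[0, 0, 0], [0, 0, 0], 1],
])

```text
t: 5.5
tcp_pos: [0.5328, 0.3397, 0.0706]
ee_rot: [1.811, 2.566, 0.001]
contact_force: [0.1, 0.3, -0.1]
width: 0.038
```

```bash
python3 - <<'E'
from h import *
s=sense(); print(s['t'],s['tcp_pos'],s['contact_force'],s['ft_torque'],s['width'])
E
```

```text
5.5 [0.53281749 0.33972006 0.07057092] [ 0.13586961  0.31294283 -0.07604088] [ 0.07322825 -0.36816997 -0.12090147] 0.03803125779918388
```

Gripped at 38 mm. Next I'll draw it down in small rows.

Request:
send_rows([
  [[0, 0, 0.002], [0, 0, 0], 1],
  [[0, 0, 0.004], [0, 0, 0], 1],
  [[0, 0, 0.006], [0, 0, 0], 1],
])

```text
t: 5.88
tcp_pos: [0.5331, 0.3398, 0.0657]
ee_rot: [1.811, 2.566, 0.001]
contact_force: [-1.1, -1.4, 3.9]
width: 0.0378
```

Request:
send_rows([
  [[0, 0, 0.001], [0, 0, 0], 1],
  [[0, 0, 0.002], [0, 0, 0], 1],
])

```text
t: 6.12
tcp_pos: [0.5331, 0.3398, 0.0625]
ee_rot: [1.811, 2.566, 0.002]
contact_force: [1.5, 0.6, -0.8]
width: 0.0377
```

Request:
send_rows([
  [[0, 0, 0.0007], [0, 0, 0], 1],
  [[0, 0, 0.0007], [0, 0, 0], 1],
])

```text
t: 6.38
tcp_pos: [0.533, 0.3398, 0.0618]
ee_rot: [1.811, 2.566, 0.001]
contact_force: [2.9, 1.7, 0.2]
width: 0.0381
```

Request:
send_rows([
  [[0, 0, 0.0005], [0, 0, 0], 1],
  [[0, 0, 0.001], [0, 0, 0], 1],
])

```text
t: 6.62
tcp_pos: [0.5331, 0.3398, 0.0615]
ee_rot: [1.811, 2.566, 0.001]
contact_force: [1.5, 0.2, 5.5]
width: 0.038
```

Request:
send_rows([
  [[0, 0, 0.0004], [0, 0, 0], 1],
  [[0, 0, 0.0004], [0, 0, 0], 1],
])

```text
t: 6.88
tcp_pos: [0.5331, 0.3398, 0.0614]
ee_rot: [1.811, 2.566, 0.001]
contact_force: [2.0, -0.3, 5.8]
width: 0.038
```

The stop is felt: 5.8 N and the TCP stalls after about 9 mm. I'll release and check that the sleeve stays back.

Request:
send_rows([
  [[0, 0, 0], [0, 0, 0], 0.5],
  [[0, 0, 0], [0, 0, 0], 0.3],
  [[0, 0, 0], [0, 0, 0], 0.2],
  [[0, 0, 0], [0, 0, 0], 0],
  [[0, 0, 0], [0, 0, 0], 0],
])

```text
t: 7.5
tcp_pos: [0.5325, 0.3396, 0.0603]
ee_rot: [-1.811, -2.567, 0.0]
contact_force: [0.3, -0.2, 0.1]
width: 0.0841
```

Request:
send_rows([
  [[0, 0, -0.04], [0, 0, 0], 0],
  [[0, 0, -0.0946], [0, 0, 0], 0],
  [[0, 0, -0.0946], [0, 0, 0], 0],
  [[0, 0, -0.0946], [0, 0, 0], 0],
])

```text
t: 8.0
tcp_pos: [0.5323, 0.3395, 0.1545]
ee_rot: [-1.811, -2.567, 0.001]
contact_force: [0.2, 0.8, 0.1]
width: 0.092
```

```bash
python3 - <<'E'
from rim import *
f=grab('wrist','wrist4'); s=sense(); print(s['t'],s['tcp_pos'],s['contact_force'],s['width'])
grab('scene','scene4')
c,zt=rim(f)
for z in (.104,.107,.11): print(z,ray(f,c,z))
a=cv2.imread('pics/wrist4.png')[130:300,200:440];b=cv2.imread('pics/scene4.png')[90:260,340:580]
cv2.imwrite('pics/c4.png',cv2.resize(np.vstack([a,b]),None,fx=1.7,fy=1.7,interpolation=2))
E
```

```text
8.05 [0.5316423  0.33924715 0.15340805] [ 0.28663037  0.08476454 -0.33544387] 0.09193991021457999
gold 1523 z pct [0.0956 0.1055 0.1075 0.2685 0.2696 0.2701] blue z [0.0959 0.2603 0.2764]
ellipse 320.537353515625 217.8720245361328 41.60136795043945 43.64250946044922
0.104 [0.5321186  0.34046347 0.104     ]
0.107 [0.53181185 0.34131554 0.107     ]
0.11 [0.5315051  0.34216761 0.11      ]
```

View pics/c4.png

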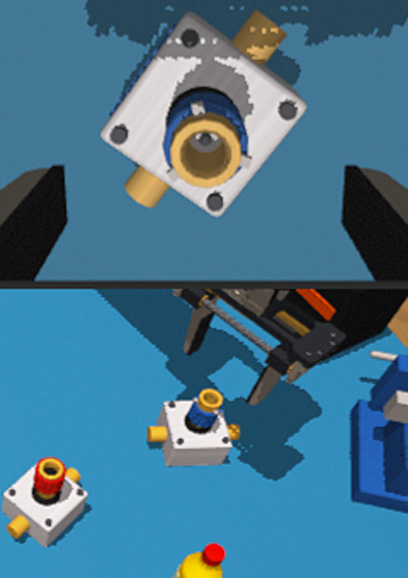

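The sleeve is down and stays there, with brass showing above it and the pawls open. Now to the gauge.

```bash
python3 - <<'E'
from h import *
step((.5325,.3396,.155),19.6,(.50,.08,.215),19.6)
step((.50,.08,.215),19.6,(.4705,-.181,.19),19.6)
E
```

```text
shift [-0.2337 -0.1177 -0.06  ] rz -0.0
shift [-0.236  -0.1153  0.025 ] rz -0.0
```

Request:
send_rows([
  [[-0.04, -0.02, -0.03], [0, 0, 0], 0],
  [[-0.09, -0.045, -0.05], [0, 0, 0], 0],
  [[-0.14, -0.07, -0.06], [0, 0, 0], 0],
  [[-0.19, -0.095, -0.06], [0, 0, 0], 0],
  [[-0.2337, -0.1177, -0.06], [0, 0, 0], 0],
])

```text
t: 8.72
tcp_pos: [0.4988, 0.0782, 0.2135]
ee_rot: [-1.811, -2.565, 0.002]
contact_force: [1.0, -0.2, -0.1]
width: 0.0921
```

Request:
send_rows([
  [[-0.05, -0.025, 0], [0, 0, 0], 0],
  [[-0.1, -0.05, 0], [0, 0, 0], 0],
  [[-0.15, -0.075, 0.01], [0, 0, 0], 0],
  [[-0.2, -0.1, 0.02], [0, 0, 0], 0],
  [[-0.236, -0.1153, 0.025], [0, 0, 0], 0],
])

```text
t: 9.35
tcp_pos: [0.4688, -0.1825, 0.1878]
ee_rot: [-1.811, -2.562, 0.0]
contact_force: [-0.6, -0.2, 0.4]
width: 0.0919
```

Request:
send_rows([
  [[0, 0, 0], [0, 0, 0], 0],
  [[0, 0, 0], [0, 0, 0], 0],
])

```text
t: 9.6
tcp_pos: [0.47, -0.1801, 0.189]
ee_rot: [-1.81, -2.565, -0.001]
contact_force: [-1.0, 0.5, -0.6]
width: 0.0919
```

```bash
python3 - <<'E'
from rim import *
f=grab('wrist','wrist5'); s=sense(); print(s['t'],s['tcp_pos'],s['contact_force'])
T=Ro.from_rotvec(s['ee_rot']).as_matrix();print(np.degrees(np.arctan2(T[1,1],T[0,1])),T[:,2])
C,ok=cloud(f);hsv=cv2.cvtColor(f['color'],cv2.COLOR_RGB2HSV)
k=ok&(np.hypot(C[...,0]-.471,C[...,1]+.181)<.035)&(C[...,2]>.07)&(C[...,2]<.11)
print(k.sum(),C[k].mean(0),(C[k].min(0)+C[k].max(0))/2,np.ptp(C[k],axis=0),np.percentile(C[k][:,2],[5,50,95]))
m=k.astype(np.uint8);cs,_=cv2.findContours(m,cv2.RETR_EXTERNAL,cv2.CHAIN_APPROX_NONE);c=max(cs,key=cv2.contourArea)
e=cv2.fitEllipse(cv2.convexHull(c));print(e,ray(f,e[0],.088))
w=(k&(hsv[...,1]<60)&(hsv[...,2]>130)).astype(np.uint8);cs,_=cv2.findContours(w,cv2.RETR_EXTERNAL,cv2.CHAIN_APPROX_NONE);c=max(cs,key=cv2.contourArea)
e=cv2.fitEllipse(cv2.convexHull(c));print('white',e,ray(f,e[0],.088))
E
```

```text
9.65 [ 0.47025975 -0.17984265  0.18931459] [-0.61064739 -0.22929912 -0.16146684]
19.633501627432842 [-0.00111323  0.00118778 -0.99999867]
2230 [ 0.46841833 -0.17990965  0.08956918] [ 0.46871546 -0.1813029   0.08181295] [0.04490131 0.04531467 0.02311141] [0.08455533 0.09013132 0.09189143]
((318.71923828125, 201.99774169921875), (51.90925598144531, 54.743263244628906), 2.575061559677124) [ 0.46858333 -0.18023186  0.088     ]
white ((318.9195556640625, 203.72952270507812), (49.99431228637695, 51.62486267089844), 91.76797485351562) [ 0.46926754 -0.18163937  0.088     ]
```

View pics/wrist5.png

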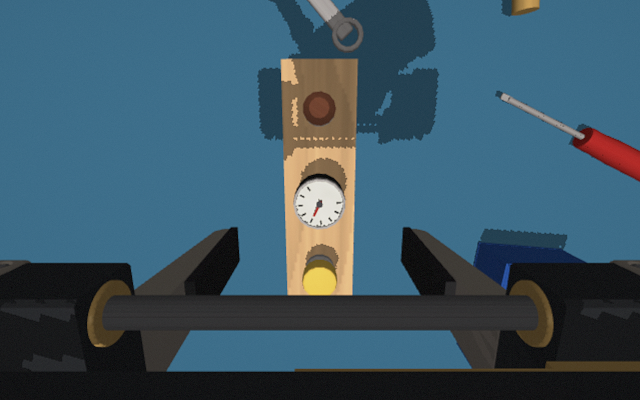

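The gauge is centred between the jaws, at (319,203), with its top at z≈0.089. I'll descend and grip.

Request:
send_rows([
  [[0, -0.001, 0.05], [0, 0, 0], 0],
  [[0, -0.001, 0.1], [0, 0, 0], 0],
  [[0, -0.001, 0.125], [0, 0, 0], 0],
  [[0, -0.001, 0.135], [0, 0, 0], 0],
  [[0, -0.001, 0.135], [0, 0, 0], 0],
])

```text
t: 10.28
tcp_pos: [0.4698, -0.1807, 0.0552]
ee_rot: [-1.81, -2.568, -0.0]
contact_force: [-0.4, -0.4, 0.2]
width: 0.0919
```

Request:
send_rows([
  [[0, 0, 0], [0, 0, 0], 0.3],
  [[0, 0, 0], [0, 0, 0], 0.6],
  [[0, 0, 0], [0, 0, 0], 1],
  [[0, 0, 0], [0, 0, 0], 1],
  [[0, 0, 0], [0, 0, 0], 1],
])

```text
t: 10.9
tcp_pos: [0.4696, -0.1814, 0.0551]
ee_rot: [1.811, 2.567, 0.0]
contact_force: [-0.4, -0.9, 0.5]
width: 0.0451
```

Request:
send_rows([
  [[0, 0, 0], [0, 0, 0], 1],
  [[0, 0, 0], [0, 0, 0], 1],
])

```text
t: 11.15
tcp_pos: [0.4696, -0.1814, 0.0551]
ee_rot: [1.811, 2.567, 0.0]
contact_force: [-0.2, 0.6, 1.0]
width: 0.045
```

Request:
send_rows([
  [[0, 0, -0.015], [0, 0, 0], 1],
  [[0, 0, -0.04], [0, 0, 0], 1],
  [[0, 0, -0.08], [0, 0, 0], 1],
  [[0, 0, -0.13], [0, 0, 0], 1],
  [[0, 0, -0.16], [0, 0, 0], 1],
])

```text
t: 11.78
tcp_pos: [0.4701, -0.1817, 0.2185]
ee_rot: [1.809, 2.564, -0.0]
contact_force: [0.2, 0.0, -2.0]
width: 0.0454
```

```bash
python3 - <<'E'
from h import *
f=grab('scene','scene6'); grab('wrist','wrist6'); s=sense(); print(s['t'],s['tcp_pos'],s['contact_force'],s['width'])
step((.4695,-.1815,.215),19.6,(.50,.08,.215),19.6)
step((.50,.08,.215),19.6,(.5322,.3405,.185),19.6)
a=cv2.imread('pics/wrist6.png')[150:380,160:480];q=proj(f,s['tcp_pos'])[0].astype(int);b=cv2.imread('pics/scene6.png')[max(q[1]-80,0):q[1]+80,q[0]-160:q[0]+160]
cv2.imwrite('pics/c6.png',cv2.resize(np.vstack([a,b]),None,fx=1.5,fy=1.5,interpolation=2))
E
```

```text
11.875 [ 0.47147475 -0.18263828  0.21964858] [ 0.61522588 -0.18657507 -1.4641236 ] 0.045672746518465784
shift [0.2361 0.1165 0.    ] rz -0.0
shift [0.2346 0.1177 0.03  ] rz -0.0
```

View pics/c6.png

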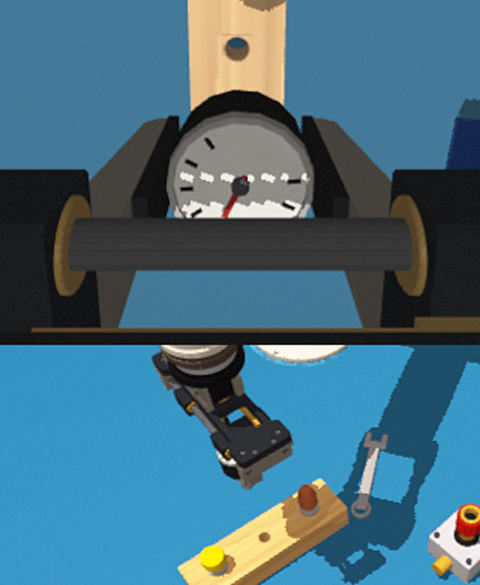

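The gauge is held upright and clear of the rack. I'll carry it over.

Request:
send_rows([
  [[0.04, 0.02, 0], [0, 0, 0], 1],
  [[0.09, 0.045, 0], [0, 0, 0], 1],
  [[0.14, 0.07, 0], [0, 0, 0], 1],
  [[0.19, 0.095, 0], [0, 0, 0], 1],
  [[0.2361, 0.1165, 0], [0, 0, 0], 1],
])

```text
t: 12.5
tcp_pos: [0.499, 0.0822, 0.2132]
ee_rot: [-1.81, -2.565, 0.002]
contact_force: [0.2, -0.3, -1.8]
width: 0.0453
```

Request:
send_rows([
  [[0.05, 0.025, 0], [0, 0, 0], 1],
  [[0.1, 0.05, 0], [0, 0, 0], 1],
  [[0.15, 0.075, 0], [0, 0, 0], 1],
  [[0.2, 0.1, 0.015], [0, 0, 0], 1],
  [[0.2346, 0.1177, 0.03], [0, 0, 0], 1],
])

```text
t: 13.12
tcp_pos: [0.5312, 0.3426, 0.1826]
ee_rot: [-1.808, -2.567, 0.003]
contact_force: [0.6, -0.1, -2.2]
width: 0.0455
```

Request:
send_rows([
  [[0, 0, 0], [0, 0, 0], 1],
  [[0, 0, 0], [0, 0, 0], 1],
])

```text
t: 13.38
tcp_pos: [0.5318, 0.3398, 0.1839]
ee_rot: [-1.811, -2.566, 0.003]
contact_force: [-0.5, 0.3, -2.0]
width: 0.0454
```

```bash
python3 - <<'E'
from h import *
f=grab('wrist','wrist7'); g=grab('scene','scene7'); t=grab('top','top7'); s=sense(); print(s['t'],s['tcp_pos'],s['contact_force'],s['width'])
a=cv2.imread('pics/wrist7.png')[150:380,160:480];q=proj(g,[.532,.34,.11])[0].astype(int);b=cv2.imread('pics/scene7.png')[max(q[1]-80,0):q[1]+80,q[0]-160:q[0]+160]
b=cv2.resize(b,None,fx=2,fy=2,interpolation=2)[:,80:560];a=cv2.resize(a,None,fx=1,fy=1)
cv2.imwrite('pics/c7.png',np.vstack([cv2.copyMakeBorder(a,0,0,80,80,0),b]))
E
```

```text
13.525 [0.53276778 0.33951539 0.18545325] [-0.32440979  0.97585833 -1.47523788] 0.04506826082139359
```

View pics/c7.png

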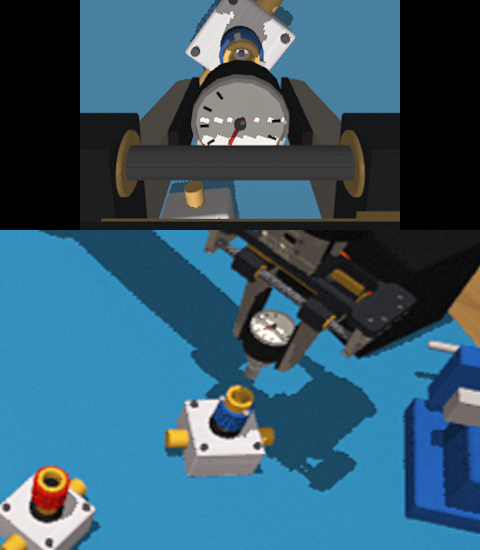

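The gauge is upright above the mouth, and the sleeve is still back. I'll lower it gently.

Request:
send_rows([
  [[0, 0, 0.015], [0, 0, 0], 1],
  [[0, 0, 0.03], [0, 0, 0], 1],
  [[0, 0, 0.035], [0, 0, 0], 1],
])

```text
t: 13.9
tcp_pos: [0.5312, 0.3399, 0.1476]
ee_rot: [-1.811, -2.565, 0.005]
contact_force: [-0.3, 0.4, -2.3]
width: 0.0452
```

Request:
send_rows([
  [[0, 0, 0.001], [0, 0, 0], 1],
  [[0, 0, 0.002], [0, 0, 0], 1],
  [[0, 0, 0.003], [0, 0, 0], 1],
  [[0, 0, 0.004], [0, 0, 0], 1],
])

```text
t: 14.4
tcp_pos: [0.5326, 0.3407, 0.1463]
ee_rot: [1.811, 2.567, 0.001]
contact_force: [-0.7, -0.9, -1.1]
width: 0.0453
```

Request:
send_rows([
  [[0, 0, 0.001], [0, 0, 0], 1],
  [[0, 0, 0.002], [0, 0, 0], 1],
  [[0, 0, 0.003], [0, 0, 0], 1],
])

```text
t: 14.78
tcp_pos: [0.5324, 0.3406, 0.1429]
ee_rot: [-1.811, -2.567, 0.0]
contact_force: [-0.8, -0.1, -0.9]
width: 0.0454
```

Request:
send_rows([
  [[0, 0, 0.001], [0, 0, 0], 1],
  [[0, 0, 0.002], [0, 0, 0], 1],
  [[0, 0, 0.003], [0, 0, 0], 1],
])

```text
t: 15.15
tcp_pos: [0.5324, 0.3406, 0.1399]
ee_rot: [-1.811, -2.567, -0.0]
contact_force: [0.4, 0.9, -2.1]
width: 0.0454
```

Request:
send_rows([
  [[0, 0, 0.001], [0, 0, 0], 1],
  [[0, 0, 0.002], [0, 0, 0], 1],
  [[0, 0, 0.003], [0, 0, 0], 1],
])

```text
t: 15.52
tcp_pos: [0.5325, 0.3407, 0.137]
ee_rot: [1.811, 2.567, 0.0]
contact_force: [-0.3, -0.2, -2.3]
width: 0.0447
```

Request:
send_rows([
  [[0, 0, 0.001], [0, 0, 0], 1],
  [[0, 0, 0.002], [0, 0, 0], 1],
  [[0, 0, 0.003], [0, 0, 0], 1],
])

```text
t: 15.9
tcp_pos: [0.5324, 0.3406, 0.1339]
ee_rot: [-1.811, -2.567, -0.0]
contact_force: [-0.4, 0.5, -2.3]
width: 0.0456
```

It is in the bore with no side force. Continuing down towards the valve spring.

Request:
send_rows([
  [[0, 0, 0.0015], [0, 0, 0], 1],
  [[0, 0, 0.003], [0, 0, 0], 1],
  [[0, 0, 0.0045], [0, 0, 0], 1],
  [[0, 0, 0.006], [0, 0, 0], 1],
])

```text
t: 16.4
tcp_pos: [0.5324, 0.3406, 0.1279]
ee_rot: [-1.811, -2.567, 0.0]
contact_force: [-1.0, 0.3, -1.9]
width: 0.0454
```

Request:
send_rows([
  [[0, 0, 0.001], [0, 0, 0], 1],
  [[0, 0, 0.002], [0, 0, 0], 1],
  [[0, 0, 0.003], [0, 0, 0], 1],
])

```text
t: 16.77
tcp_pos: [0.5326, 0.3408, 0.1256]
ee_rot: [1.811, 2.567, 0.001]
contact_force: [-1.3, -0.5, 1.9]
width: 0.0456
```

Request:
send_rows([
  [[0, 0, 0.001], [0, 0, 0], 1],
  [[0, 0, 0.002], [0, 0, 0], 1],
])

```text
t: 17.02
tcp_pos: [0.5326, 0.3409, 0.1234]
ee_rot: [1.811, 2.567, 0.001]
contact_force: [-1.4, 0.2, 2.0]
width: 0.0454
```

The valve spring is felt, starting near TCP z≈0.127, so home should be near 0.117.

Request:
send_rows([
  [[0, 0, 0.001], [0, 0, 0], 1],
  [[0, 0, 0.002], [0, 0, 0], 1],
])

```text
t: 17.27
tcp_pos: [0.5326, 0.3408, 0.1213]
ee_rot: [1.811, 2.567, 0.001]
contact_force: [-1.6, 0.1, 3.5]
width: 0.0452
```

Request:
send_rows([
  [[0, 0, 0.001], [0, 0, 0], 1],
  [[0, 0, 0.002], [0, 0, 0], 1],
])

```text
t: 17.52
tcp_pos: [0.5327, 0.3408, 0.1195]
ee_rot: [1.811, 2.567, 0.001]
contact_force: [-1.6, -0.2, 8.2]
width: 0.0451
```

Request:
send_rows([
  [[0, 0, 0.0005], [0, 0, 0], 1],
  [[0, 0, 0.001], [0, 0, 0], 1],
])

```text
t: 17.77
tcp_pos: [0.5329, 0.3409, 0.1195]
ee_rot: [1.811, 2.566, 0.002]
contact_force: [-3.9, -0.1, 10.6]
width: 0.0449
```

Request:
send_rows([
  [[0, 0, 0.0005], [0, 0, 0], 1],
  [[0, 0, 0.001], [0, 0, 0], 1],
])

```text
t: 18.02
tcp_pos: [0.5335, 0.3408, 0.1194]
ee_rot: [1.81, 2.565, 0.003]
contact_force: [-3.4, -1.2, 12.5]
width: 0.0452
```

Request:
send_rows([
  [[0, 0, 0.0005], [0, 0, 0], 1],
  [[0, 0, 0.0005], [0, 0, 0], 1],
])

```text
t: 18.27
tcp_pos: [0.5334, 0.3407, 0.1175]
ee_rot: [1.81, 2.565, 0.003]
contact_force: [1.7, 0.0, 4.5]
width: 0.0452
```

Request:
send_rows([
  [[0, 0, 0.0005], [0, 0, 0], 1],
  [[0, 0, 0.0005], [0, 0, 0], 1],
])

```text
t: 18.52
tcp_pos: [0.5334, 0.3407, 0.1172]
ee_rot: [1.811, 2.565, 0.003]
contact_force: [0.8, 0.1, 7.3]
width: 0.0458
```

```bash
python3 - <<'E'
from h import *
f=grab('wrist','wrist8'); g=grab('scene','scene8'); s=sense(); print(s['t'],s['tcp_pos'],s['contact_force'],s['width'],s['ft_torque'])
a=cv2.imread('pics/wrist8.png')[150:380,160:480];q=proj(g,[.532,.34,.11])[0].astype(int);b=cv2.imread('pics/scene8.png')[max(q[1]-80,0):q[1]+80,q[0]-160:q[0]+160]
b=cv2.resize(b,None,fx=2,fy=2,interpolation=2)[:,80:560]
cv2.imwrite('pics/c8.png',np.vstack([cv2.copyMakeBorder(a,0,0,80,80,0),b]))
E
```

```text
18.625 [0.53342712 0.34077564 0.11723151] [-0.77918221 -0.84406967  7.57374188] 0.04524182072856029 [-0.15936945  0.10590807  0.02857333]
```

View pics/c8.png

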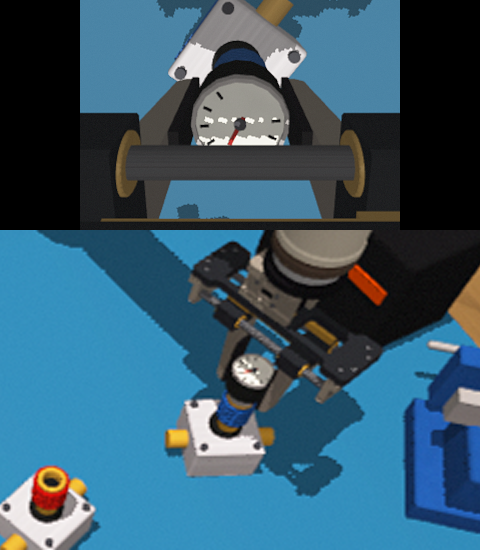

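The catch tripped: the force dropped and the sleeve looks up. I'll confirm the bottom stop gently, then do a small pull test.

Request:
send_rows([
  [[0, 0, 0.0007], [0, 0, 0], 1],
  [[0, 0, 0.0007], [0, 0, 0], 1],
])

```text
t: 18.88
tcp_pos: [0.5335, 0.3408, 0.1172]
ee_rot: [1.81, 2.565, 0.003]
contact_force: [-1.8, -1.7, 11.5]
width: 0.0455
```

Request:
send_rows([
  [[0, 0, 0.0007], [0, 0, 0], 1],
  [[0, 0, 0.0007], [0, 0, 0], 1],
])

```text
t: 19.12
tcp_pos: [0.5336, 0.3409, 0.1172]
ee_rot: [1.81, 2.565, 0.003]
contact_force: [-2.6, -1.2, 15.0]
width: 0.0454
```

Request:
send_rows([
  [[0, 0, -0.002], [0, 0, 0], 1],
  [[0, 0, -0.004], [0, 0, 0], 1],
  [[0, 0, -0.0055], [0, 0, 0], 1],
  [[0, 0, -0.0055], [0, 0, 0], 1],
])

```text
t: 19.62
tcp_pos: [0.533, 0.3408, 0.1202]
ee_rot: [1.811, 2.566, 0.002]
contact_force: [2.8, 2.0, 3.4]
width: 0.0457
```

Request:
send_rows([
  [[0, 0, -0.0007], [0, 0, 0], 1],
  [[0, 0, -0.0015], [0, 0, 0], 1],
  [[0, 0, -0.0015], [0, 0, 0], 1],
])

```text
t: 20.0
tcp_pos: [0.5317, 0.3405, 0.1205]
ee_rot: [-1.811, -2.566, 0.002]
contact_force: [2.9, 2.7, -3.0]
width: 0.0453
```

```bash
python3 - <<'E'
from h import *
s=sense(); print(s['t'],s['tcp_pos'],s['contact_force'],s['width'])
E
```

```text
20.0 [0.53170566 0.34045351 0.12053551] [ 2.89135226  2.65446674 -2.99247192] 0.045295314608808396
```

Locked: it holds against the pull after about 3 mm of play. I'll relax the load and release.

Request:
send_rows([
  [[0, 0, 0.001], [0, 0, 0], 1],
  [[0, 0, 0.001], [0, 0, 0], 0.4],
  [[0, 0, 0.001], [0, 0, 0], 0.2],
  [[0, 0, 0.001], [0, 0, 0], 0],
  [[0, 0, 0.001], [0, 0, 0], 0],
])

```text
t: 20.62
tcp_pos: [0.5323, 0.3406, 0.1205]
ee_rot: [-1.811, -2.567, 0.001]
contact_force: [-0.2, 0.1, 0.4]
width: 0.083
```

Request:
send_rows([
  [[0, 0, 0], [0, 0, 0], 0],
  [[0, 0, -0.03], [0, 0, 0], 0],
  [[0, 0, -0.07], [0, 0, 0], 0],
  [[0, 0, -0.11], [0, 0, 0], 0],
  [[0, 0, -0.13], [0, 0, 0], 0],
])

```text
t: 21.25
tcp_pos: [0.5333, 0.341, 0.2534]
ee_rot: [1.81, 2.565, 0.005]
contact_force: [0.1, -0.2, -0.3]
width: 0.092
```

```bash
python3 - <<'E'
from h import *
g=grab('scene','scene9'); f=grab('wrist','wrist9'); s=sense(); print(s['t'],s['tcp_pos'],s['contact_force'],s['width'])
for n,x in (('s',g),('w',f)):
    C,ok=cloud(x);k=ok&(np.hypot(C[...,0]-.532,C[...,1]-.34)<.035)&(C[...,2]>.135)&(C[...,2]<.165);P=C[k];print(n,k.sum(),(P.min(0)+P.max(0))/2,np.percentile(P[:,2],[10,50,90]))
a=cv2.imread('pics/wrist9.png')[80:310,160:480];q=proj(g,[.532,.34,.11])[0].astype(int);b=cv2.imread('pics/scene9.png')[max(q[1]-80,0):q[1]+80,q[0]-160:q[0]+160]
b=cv2.resize(b,None,fx=2,fy=2,interpolation=2)[:,80:560]
cv2.imwrite('pics/c9.png',np.vstack([cv2.copyMakeBorder(a,0,0,80,80,0),b]))
E
```

```text
21.35 [0.53361448 0.34111103 0.25312697] [0.30376377 0.069562   0.33441512] 0.09202051035458421
s 424 [0.53372026 0.33729154 0.14735564] [0.14090404 0.15407562 0.15642425]
w 2221 [0.53023637 0.34049735 0.14692442] [0.1541323  0.15544123 0.15680577]
```

View pics/c9.png

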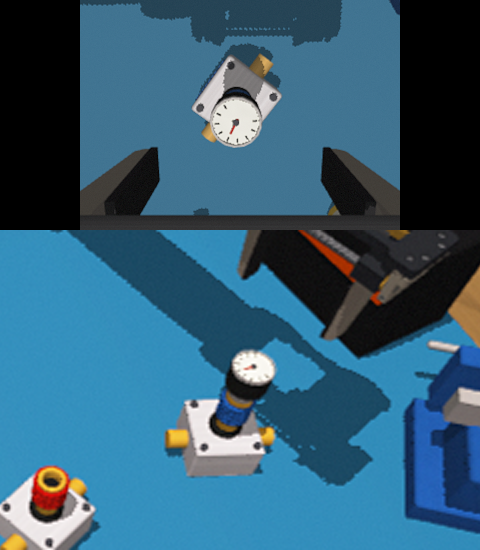

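The gauge is upright with its face at z≈0.155, so the nose is at about 0.081. The sleeve is up and the gripper is clear. Handing in.

```bash
python3 - <<'E'
from h import *
print(r.sign_off())
E
```

```text
the job is handed in; nothing more can be done
None
```

The gauge is locked home in the blue coupler and released, and I handed the job in at about 21 s of the 61 s allowed. The hand-in gave no verdict.

- **Sleeve:** I gripped it at 38 mm and drew it down about 9 mm until I felt the stop at 5.8 N. When I let go, the camera showed it still down with the pawls open.
- **Insertion:** The plug entered the bore with only about 1 N of side force. I felt the valve spring, then the catch tripping at about 14 N net. The hard stop came at TCP z = 0.117. The highest press was about 17 N, well below the 45 N limit.
- **Lock test:** Pulling up gently gave about 3 mm of play, then it held.
- **Final check:**
  - The gauge stands upright with its face at z ≈ 0.155, which puts the nose about 81 mm above the bench, under the 92 mm limit.
  - The sleeve is up.
  - The gripper is open and well clear.
  - The red coupler looked untouched in the final picture. I did not look at the other items again after releasing the gauge, but the arm went nowhere near them.

**Disagreements:**
- The gripper read 45 mm on the 46 mm case.
- The camera views of the rim centre differed by up to about 4 mm.
- Depth put the gauge's face 1–2 mm higher than nominal.

None of these affected the fit.

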